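# Switch on the frame ejector and hold its lever at the third click

## Robot

A 6-joint arm with a two-finger parallel gripper is mounted at the origin on the work surface. World frame = base frame: x ahead of the robot, y to its left, z up, the work surface at z = 0. Lengths are in m, angles in rad, forces in N, time in s.
With the tool pointing down it reaches from about 0.325 to 0.75 m from the base axis. Payload 7.6 kg.
Tool frame: the origin (TCP) lies midway between the tips of the shut fingers; the grasp point (between the pads) lies ctrl.grasp_offset behind it (ctrl.grasp_offset is the distance from the TCP to the grasp point, in m); z points along the fingers, y is the line along which they close (so a half turn about z gives the same grasp; the last joint's range is limited). The gripper opens to 85 mm and grips with 20 to 120 N. Pads are 22 mm wide; open, the fingers measure 114 mm over their backs; the gripper's body (76 mm by 85 mm) begins 54 mm behind the grasp point. The pads swing forward as they close: fully open they stand 13 mm farther back than shut.
Start: joints at [-1.25, 0.052, 1.401, -0, 1.689, -0.07], TCP at [0.2, -0.485, 0.231] pointing down, gripper open.
Joint ranges: [-2.9, 2.9], [-0.91, 2.17], [0.12, 2.37], [-1.06, 4.2], [0.26, 2.73], [-2.93, 2.93]. Speed limits (rad/s): [2.57, 2.57, 3.01, 3.14, 3.14, 3.14].

## Interface

Orientations are given as a unit quaternion [x, y, z, w].
In Python, from cell import sensors, viewer, ctrl gives the robot as it stands.
- The arm moves only by the shell command python3 -m inch 'ROWS' [FORCE]. ROWS is JSON, a list that holds one entry, the list of rows, each a list of 7 numbers: the shift along the tool's x, y, z normalised to -1 to 1, where 1 is 100 mm, then the turn, a rotation vector about the tool's x, y, z normalised to -1 to 1, where 1 is 120 degrees, then the closure in counts, from 0 (fully open) to 255 (shut). In form: [[[tx, ty, tz, wx, wy, wz, jaw], ...]]. A call has 1 to 5 rows; each row is the pose to reach, as a shift and turn from the pose commanded when the call began, along the tool's axes at that moment; what a row does not reach only later rows make up. A row lasts 1/10 s, in which the tool goes at most 50 mm and 8.59 degrees, less where a joint would pass 70% of its speed; a pose out of reach is approached as far as the arm can. A call with a number of a shift or a turn outside -1 to 1 is refused whole. A call with a gripper value outside its range is refused whole. The fingers move at their own pace and stop on an object; FORCE is the grip in N (left out, the last holds). Time passes only in rows, so rows that repeat a pose let the fingers close. It gives the time, the measured TCP pose, the force and the opening at its end, in the units of the state.
- sensors.read_state(): the state, without advancing time (a new reading comes with each control period).
- viewer.capture(name): name is "scene" or "top" or "wrist"; returns a dict with "image" (480x640x3 uint8, blue, green, red), "z_map" (480x640 float32, m along the optical axis (not along the pixel's ray), 0 where there is no reading), "fx", "fy", "cx", "cy" (pixels), "xyz" and "attitude" of the camera in the world; the wrist camera has in their place "tool_from_camera" (4x4, takes a point from camera to tool coordinates, whose origin is the TCP and whose axes are the flange's). Camera axes: x right, y up, looking along -z (the intrinsics and any distortion apply to the point x, -y, -z); pixel columns grow to the right and rows downward; lengths in m; the calibration is good to about 2 mm. A picture is of the moment at which its call begins: read the wrist's pose just before it.
- ctrl.job_done(): hands the job in, once; it reports no verdict.
Trained networks look in the newest picture that a camera, given by its name, has taken for a name from the list of things; names that differ only in an ending like _2 or _b are one class to them, and where a whole thing is asked for, a point or a joint stands for the part that bears it (a point fixed in the world has none). Each returns a list of dicts, best first, with "conf" (0 to 1); they miss things now and then, are a little off and sometimes report something else, mostly with a low value. They report only what shows in the picture. A call takes as long as a camera call. They do not tell look-alikes from the thing itself.
- viewer.boxes_of(camera, name): "rect" ([left, top, right, bottom] in pixels, round what is visible of it).
- viewer.silhouettes(camera, name): "mask" (480x640 bool, what is visible of it) and "rect" ([left, top, right, bottom] in pixels, round what is visible of it).
The state is a dict: "time": time; "qpos": joint angles; "qvel": joint speeds; "joint_efforts": joint torques, N m; "tool_pos": TCP position; "ee_rot": TCP orientation; "wrist_force": force on the tool from outside, world axes, zero at the start; "torque": the same for the moment, N m; "finger_gap": finger opening in m.
Only numpy, scipy, OpenCV 4.12 (cv2) and the standard library are available. Lean on these libraries where they do the work, as an engineer would, in place of code of your own. Each camera call takes 0.05 s, during which the arm holds its last target. There are 200 camera calls.

## Task

Switch on the isolator by flipping its T-handle right over, so that it leans away from the robot and stays there. Then press the grip bar of the ejector's spring-return lever dial down with the fingers, past the first two clicks to the third (not on to the end stop), so that the gel frame stands raised, and finish while still holding it there: it springs back if let go. Leave the red push button and the loose things on the counter alone.

Things in the scene. Friction and masses are not known exactly. Their poses are not given: they have to be found in the camera images.
- isolator: Grey switch box, 110 x 80 x 56 mm (its x, y, z), fixed on the counter left or right of the middle; origin at the centre of its underside. Its own +x points roughly away from the robot (yaw within 0.5 rad of it). Its T-handle stands on top.
- toggle (a joint): Angle of the isolator's T-handle (rad): 0 = off, leaning 0.6 rad from upright towards the box's own -x (towards the robot); 1.2 = on, leaning 0.6 rad to its own +x. Over-centre: it snaps to the nearer end, needs about 2 N at the bar.
- toggle_pivot (a point): The T-handle's hinge line, along the box's own y, 60 mm above the counter, over the box's centre; two low cheeks beside it reach 70 mm high.
- toggle_tip (a point): Centre of the handle's black cross bar (18 mm thick, 40 mm long along the box's own y), 75 mm from the hinge line on a 10 mm stem; 122 mm above the counter at either end, 135 mm halfway.
- unit: Frame ejector, fixed on the counter, on the other side of the middle from the isolator. Origin on the counter under the lever's pivot. Its own +x points roughly away from the robot (yaw within 0.25 rad). Base plate 170 x 190 x 12 mm, centred 35 mm to own +y. The lever sticks out to own -y, beyond the plate; the magazine with the upright gel frame is on the own +y side.
- lever (a joint): Angle the lever dial has been pressed down (rad): 0 at rest, clicks at 0.35, 0.70 and 1.05 (the third), end stop 1.33. A spring always drives it back to 0. Pressing at the bar takes 4 to 6 N at first, about 7 N at the third click, up to 10 N on either side of it, never less than 1.5 N.
- lever_pivot (a point): The lever's hinge line, along the ejector's own x, 135 mm up, in the arm's plane. Just to own -x of it: a 110 mm disc on a grey post 157 mm high (50 mm wide). Tabs on the disc's rim mark where the arm stands at rest (short tab) and at clicks one, two and three (long tabs), then a thick block for the end stop.
- lever_grip (a point): Centre of the lever's black round grip bar: 24 mm thick, 54 mm long along the ejector's own x, 120 mm from the hinge line. At rest the arm points to own -y and 0.55 rad up; pressed by angle j, 0.55 - j rad up. Bar centre above the counter: 198 mm at rest, 159, 117 and 78 mm at clicks one, two, three, 51 mm at the end stop.
- frame_top (a point): Middle of the top edge of the black gel frame (150 x 5 x 150 mm) standing in the ejector's aluminium magazine (171 mm long in own x, y from 75 to 115 mm, 130 mm high). The lever lifts it: 164 mm above the counter at rest, 224 mm at the third click.
- button (a joint): Red push button, 28 mm wide in a black housing, low on the ejector's base plate (60 mm to own +x, 35 mm to own +y of its origin); 0 = up, 0.006 m = fully pressed. Not to be pressed.
- gel_a: Loose black gel frame, 159 x 159 x 6 mm, lying flat at the far side of the counter; origin under its centre.
- gel_b: A second loose black gel frame like the first.
- gobo: Loose white plastic gobo holder, flat, 116 x 70 mm, 9 mm high, near the middle line; origin under its plate's centre.
- roundel: Loose frosted glass disc, 64 mm across, 12 mm high, near the middle line; origin under its centre.
There are look-alikes about, which are no part of the job. What is shaped like the isolator but orange or yellow is not meant.

How it is judged:
By the outcome, as a careful person would: the job done as asked, in the order asked, and still so for the second after the job is handed in, while the arm keeps its last pose, push and grip.
It also fails if it takes over 48 s, if anything falls off the work surface, if the arm or the gripper's body presses on something with over 40 N, if the wrist force passes 120 N, or if a joint passes its speed limit or range.

## Working session

There is one attempt and no reset: what is moved stays moved. The work goes in short steps, Python scripts to look and compute and a shell command to move; the robot and the scene stay as the last step left them, time stands still between calls to the robot, and variables do not carry over. Pictures are saved under pics/ and viewed, on a budget of 10 in all, crops included, one or two more only if the job needs it, and the job is handed in when it is done.

```bash
ls; mkdir -p pics; cat > h.py <<'E'
import numpy as np, cv2
from scipy.spatial.transform import Rotation as R
from cell import sensors, viewer, ctrl
def cap(n):
    s=sensors.read_state(); d=viewer.capture(n)
    if n=="wrist":
        T=np.eye(4);T[:3,:3]=R.from_quat(s["ee_rot"]).as_matrix();T[:3,3]=s["tool_pos"]
        d["T"]=T@np.array(d["tool_from_camera"])
    else:
        T=np.eye(4);a=np.array(d["attitude"]);T[:3,:3]=R.from_quat(a).as_matrix() if a.size==4 else a
        T[:3,3]=d["xyz"]; d["T"]=T
    return d
def cloud(d):
    v,u=np.mgrid[:480,:640]; z=d["z_map"]
    P=np.stack([(u-d["cx"])/d["fx"]*z,-(v-d["cy"])/d["fy"]*z,-z],-1)
    return P@d["T"][:3,:3].T+d["T"][:3,3]
E
python3 - <<'E'
from h import *
for n in("scene","top"):
    d=cap(n);cv2.imwrite(f"pics/{n}0.png",d["image"]);np.savez(f"{n}0.npz",C=cloud(d),I=d["image"],z=d["z_map"])
    print(n,{k:v for k,v in d.items() if k not in("image","z_map","T")})
    for t in("isolator","toggle","unit","lever","button","gobo","roundel","gel_a"):
        print(t,[(np.round(b["rect"]).tolist(),round(b["conf"],2)) for b in viewer.boxes_of(n,t)])
print(sensors.read_state(),ctrl.grasp_offset)
E
```

```text
pics
scene {'fx': 459.58362777927994, 'fy': 459.58362777927994, 'cx': 315.30843217836286, 'cy': 233.72670077938142, 'xyz': array([1.13390763, 0.57495382, 0.87006114]), 'attitude': array([0.15430063, 0.37421566, 0.84775752, 0.34272603])}
isolator [([370.0, 264.0, 425.0, 344.0], 0.92), ([447.0, 254.0, 501.0, 325.0], 0.89), ([402.0, 318.0, 468.0, 397.0], 0.88)]
toggle [([475.0, 251.0, 502.0, 292.0], 0.71), ([396.0, 266.0, 424.0, 303.0], 0.68), ([432.0, 320.0, 468.0, 362.0], 0.56), ([219.0, 142.0, 317.0, 256.0], 0.38)]
unit []
lever [([222.0, 144.0, 267.0, 189.0], 0.6)]
button [([252.0, 228.0, 263.0, 236.0], 0.57)]
gobo [([303.0, 251.0, 347.0, 290.0], 0.91), ([396.0, 265.0, 424.0, 306.0], 0.24)]
roundel [([342.0, 233.0, 364.0, 250.0], 0.61)]
gel_a [([182.0, 264.0, 264.0, 329.0], 0.78), ([229.0, 318.0, 329.0, 407.0], 0.64)]
top {'fx': 504.5767305404602, 'fy': 504.5767305404602, 'cx': 317.3143580733307, 'cy': 240.66834794398756, 'xyz': array([0.35358108, 0.00682706, 1.1973888 ]), 'attitude': array([-0.06711115,  0.07222993,  0.71033456, -0.69692449])}
isolator [([146.0, 312.0, 197.0, 367.0
[... 539 characters left out ...]
0.0, 194.0], 0.56)]
{'time': 0.9, 'qpos': array([-1.25029850e+00,  5.22083124e-02,  1.40068157e+00,  3.22044736e-05,
        1.68859275e+00, -7.02705871e-02]), 'qvel': array([ 0.00103923, -0.00022687, -0.00240745, -0.00177745, -0.00066256,
       -0.00066756]), 'joint_efforts': array([-2.70696537e-04, -3.81532359e+01, -3.60310435e+01, -1.09197351e-04,
        2.42223850e-04, -2.28951126e-05]), 'tool_pos': array([ 0.20002482, -0.48543291,  0.2313283 ]), 'ee_rot': array([9.80972781e-01, 1.94145303e-01, 2.27307737e-05, 5.25898490e-05]), 'wrist_force': array([ 0.57305021,  0.00336485, -0.21122287]), 'torque': array([-0.0301786 , -0.01284205, -0.0293433 ]), 'finger_gap': 0.085355701506797} 0.0187
```

View pics/top0.png

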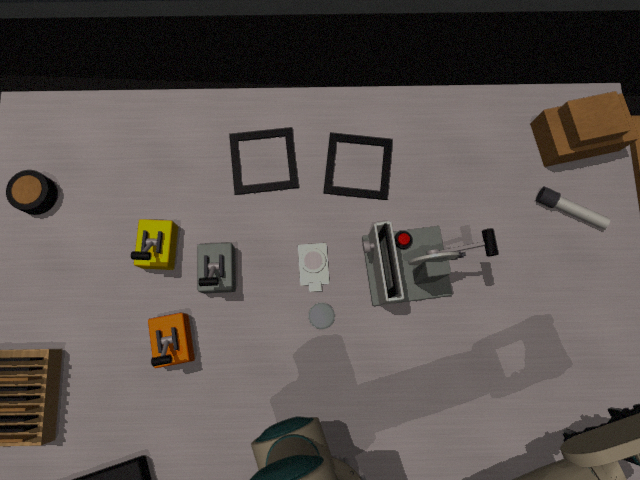

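View pics/scene0.png

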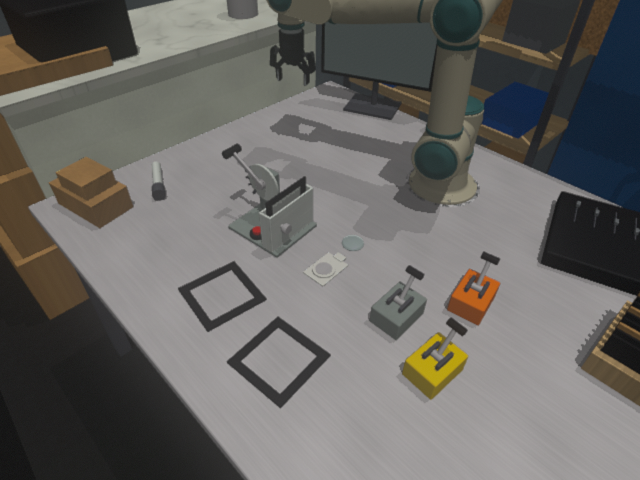

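Top view: grey isolator at (215,268), with look-alikes yellow (155,243) and orange (171,340). In the scene view the grey one is at (398,305), yellow at (435,362) and orange at (473,295). The grey one is the target. The ejector is at (410,262) in the top view, its lever bar at (489,242) and its red button at (403,239).

```bash
python3 - <<'E'
from h import *
for n in("top","scene"):
    f=np.load(n+"0.npz");C=f["C"].reshape(-1,3);ok=f["z"].ravel()>0;I=f["I"].reshape(-1,3).astype(int)
    C=C[ok];I=I[ok]
    sel=lambda m:C[m]
    # isolator region
    if n=="top":
        tab=C[(abs(C[:,0]-.35)<.1)&(abs(C[:,1]-.05)<.1)];print("table z",np.median(tab[:,2]))
    def box(m,nm):
        P=C[m]; 
        if len(P)<8: print(nm,len(P));return
        r=cv2.minAreaRect(P[:,:2].astype(np.float32)*1000);print(n,nm,len(P),"c",np.round(r[0],1),"size",np.round(r[1],1),"ang",round(r[2],1),"z",np.round(np.percentile(P[:,2],[5,50,95]),3),"mean",np.round(P.mean(0),4))
    if n=="top": V=f["I"][268:270,205:230];print(np.round(f["C"][268,205:232:4],3).tolist())
    iso=(abs(C[:,0]-.29)<.09)&(abs(C[:,1]-.21)<.07)
    box(iso&(abs(C[:,2]-.056)<.006),"isotop"); box(iso&(C[:,2]>.105),"isobar"); box(iso&(C[:,2]>.08),"handle")
    un=(abs(C[:,0]-.33)<.15)&(C[:,1]<-.05)&(C[:,1]>-.45)
    box(un&(abs(C[:,2]-.012)<.004),"plate"); box(un&(C[:,2]>.18)&(C[:,2]<.225)&(C[:,1]<-.25),"bar"); box(un&(C[:,2]>.12)&(C[:,2]<.175)&(C[:,1]>-.19),"mag")
    box(un&(abs(C[:,2]-.157)<.012)&(C[:,1]<-.19)&(C[:,1]>-.3),"disc")
    red=(I[:,2]>120)&(I[:,1]<60)&(I[:,0]<60)&un; box(red,"red")
E
```

```text
table z 0.0007143807007914393
[[0.521, 0.25, 0.072], [0.354, 0.007, 1.197], [0.519, 0.231, 0.079], [0.521, 0.224, 0.069], [0.52, 0.214, 0.071], [0.522, 0.207, 0.06], [0.522, 0.199, 0.054]]
isotop 0
isobar 0
handle 0
top plate 761 c [ 335.7 -223.3] size [288.9 338.9] ang 0.5 z [0.009 0.012 0.015] mean [ 0.4598 -0.2318  0.012 ]
bar 0
top mag 260 c [ 458.9 -162.3] size [44.2 40.7] ang 5.6 z [0.124 0.131 0.165] mean [ 0.4565 -0.1613  0.1375]
disc 0
red 0
isotop 0
isobar 0
handle 0
scene plate 74 c [ 458.4 -137.9] size [43.5 19.8] ang 7.1 z [0.009 0.011 0.015] mean [ 0.4586 -0.1377  0.0113]
bar 0
scene mag 162 c [ 458.3 -160. ] size [36.6 43.2] ang 89.4 z [0.122 0.131 0.162] mean [ 0.4591 -0.1588  0.1375]
disc 0
red 0
```

```bash
python3 - <<'E'
import numpy as np,cv2
C=np.load("top0.npz")["C"]
for v,u in((268,215),(250,210),(243,489),(280,200),(262,440),(239,403),(285,440),(228,385),(295,395)):print(u,v,np.round(C[v,u],3))
a=cv2.imread("pics/top0.png")[190:330,110:270];b=cv2.imread("pics/top0.png")[190:330,350:510]
cv2.imwrite("pics/crop1.png",cv2.resize(np.hstack([a,b]),None,fx=2.5,fy=2.5,interpolation=3))
E
```

```text
215 268 [0.52  0.228 0.071]
210 250 [0.564 0.242 0.06 ]
489 243 [ 0.54  -0.345  0.21 ]
200 280 [0.486 0.246 0.135]
440 262 [ 0.512 -0.258  0.155]
403 239 [ 0.586 -0.206  0.035]
440 285 [ 0.479 -0.291  0.012]
385 228 [ 0.585 -0.146  0.163]
395 295 [ 0.453 -0.177  0.055]
```

View pics/crop1.png

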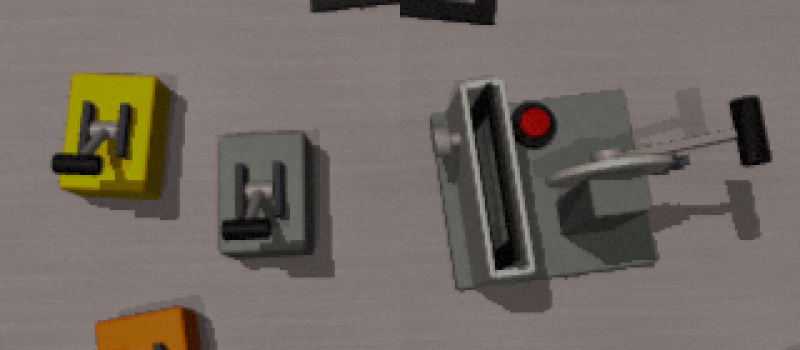

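The crop confirms the grey box: handle bar at crop (246,229), leaning towards the robot. The lever bar is at (750,130) and at rest. My regions were about 0.2 m off, so I'm repeating the fits.

```bash
python3 - <<'E'
from h import *
for n in("top","scene"):
    f=np.load(n+"0.npz");ok=f["z"].ravel()>0;C=f["C"].reshape(-1,3)[ok];I=f["I"].reshape(-1,3)[ok].astype(int)
    def box(m,nm):
        P=C[m]
        if len(P)<8: print(nm,len(P));return
        r=cv2.minAreaRect(P[:,:2].astype(np.float32)*1000);print(n,nm,len(P),"c",np.round(r[0],1),"size",np.round(r[1],1),"ang",round(r[2],1),"z",np.round(np.percentile(P[:,2],[5,50,95]),3),"mean",np.round(P.mean(0),4))
    iso=(abs(C[:,0]-.51)<.09)&(abs(C[:,1]-.225)<.06)
    box(iso&(abs(C[:,2]-.056)<.006),"isotop"); box(iso&(C[:,2]>.112),"isobar");box(iso&(C[:,2]>.0615)&(C[:,2]<.075),"cheeks")
    un=(abs(C[:,0]-.52)<.13)&(C[:,1]<-.09)&(C[:,1]>-.42)
    box(un&(abs(C[:,2]-.012)<.004),"plate"); box(un&(C[:,2]>.18)&(C[:,2]<.225)&(C[:,1]<-.32),"bar"); box(un&(C[:,2]>.12)&(C[:,2]<.140)&(C[:,1]>-.22),"mag")
    box(un&(C[:,2]>.16)&(C[:,2]<.2)&(C[:,1]<-.22)&(C[:,1]>-.28),"disc")
    red=(I[:,2]>100)&(I[:,1]<70)&(I[:,0]<70)&un; box(red,"red")
E
```

```text
top isotop 1204 c [526.9 232.5] size [110.6  80.9] ang 2.0 z [0.052 0.056 0.06 ] mean [0.5308 0.2292 0.0563]
top isobar 167 c [486.3 230.8] size [20.5 39.5] ang 1.3 z [0.121 0.129 0.134] mean [0.484  0.2298 0.1287]
top cheeks 257 c [528.8 232.5] size [67.6 68.8] ang 39.4 z [0.063 0.069 0.073] mean [0.5269 0.2323 0.069 ]
top plate 2476 c [ 531.6 -254.9] size [301.8 223.4] ang 82.6 z [0.009 0.012 0.015] mean [ 0.5246 -0.2253  0.0121]
top bar 388 c [ 542.9 -340.9] size [53.8 41.6] ang 5.9 z [0.19  0.207 0.211] mean [ 0.5429 -0.3457  0.2045]
top mag 650 c [ 524.7 -176.6] size [171.7  84.1] ang 6.4 z [0.122 0.129 0.133] mean [ 0.5209 -0.1558  0.129 ]
top disc 166 c [ 509.3 -255.5] size [44.8 63.5] ang 16.5 z [0.16  0.183 0.191] mean [ 0.5194 -0.251   0.1788]
top red 91 c [ 587.7 -208.2] size [23.9 22.5] ang 83.5 z [0.031 0.034 0.038] mean [ 0.5876 -0.2074  0.0344]
scene isotop 1072 c [528. 231.] size [113.5  80.1] ang 2.2 z [0.052 0.054 0.058] mean [0.5359 0.2351 0.0546]
scene isobar 157 c [488.8 230.2] size [21.1 40.9] ang 9.3 z [0.114 0.126 0.131] mean [0.4899 0.2316 0.1247]
scene cheeks 225 c [529.8 231.3] size [50.7 42.6] ang 2.0 z [0.062 0.067 0.071] mean [0.5298 0.2318 0.067 ]
scene plate 856 c [ 531.7 -216.1] size [170.6 192.9] ang 6.7 z [0.009 0.011 0.014] mean [ 0.5607 -0.2165  0.011 ]
scene bar 208 c [ 545.3 -341.6] size [56.3 40.8] ang 4.1 z [0.185 0.201 0.209] mean [ 0.549  -0.344   0.1994]
scene mag 442 c [ 524.9 -176.8] size [174.   85.8] ang 6.5 z [0.121 0.127 0.137] mean [ 0.5313 -0.1549  0.1271]
scene disc 154 c [ 526.5 -249.6] size [12.1 60.1] ang 10.9 z [0.162 0.176 0.188] mean [ 0.5257 -0.2485  0.1753]
scene red 50 c [ 593.7 -207.3] size [22.4 20.2] ang 63.3 z [0.028 0.032 0.036] mean [ 0.5939 -0.2064  0.0318]
```

```bash
python3 -m inch '[[[1,-1,0,0,0,0.17,255],[1,-1,0,0,0,0.17,255],[1,-1,0,0,0,0.17,255]]]'; python3 -m inch '[[[0.6,-1,0,0,0,0,255],[0.6,-1,0,0,0,0,255],[0.6,-1,0,0,0,0,255]]]'; python3 -m inch '[[[0.5,-1,0,0,0,0,255],[0.5,-1,0,0,0,0,255],[0.5,-1,0,0,0,0,255]]]'
```

```text
time: 1.2
tool_pos: [0.2547, -0.3532, 0.2311]
ee_rot: [1.0, 0.015, 0.0, -0.0]
wrist_force: [0.9, -0.3, -0.1]
finger_gap: 0.0439
time: 1.5
tool_pos: [0.3122, -0.2498, 0.2317]
ee_rot: [1.0, 0.019, 0.001, 0.0]
wrist_force: [0.4, 0.0, -0.7]
finger_gap: -0.0002
time: 1.8
tool_pos: [0.3585, -0.1477, 0.2316]
ee_rot: [1.0, 0.02, 0.001, -0.0]
wrist_force: [-0.3, -1.1, 0.6]
finger_gap: 0.0002
```

```bash
python3 -m inch '[[[0.2,-1,0,0,0,0,255],[0.2,-1,0,0,0,0,255],[0.2,-1,0,0,0,0,255]]]'; python3 -m inch '[[[0.2,-1,0,0,0,0,255],[0.2,-1,0,0,0,0,255],[0.2,-1,0,0,0,0,255]]]';python3 -m inch '[[[0.1,-1,0,0,0,0,255],[0.1,-1,0,0,0,0,255],[0.1,-1,0,0,0,0,255]]]';python3 -m inch '[[[0.1,-0.8,0,0,0,0,255],[0.1,-0.8,0,0,0,0,255],[0.1,-0.8,0,0,0,0,255]]]'
```

```text
time: 2.1
tool_pos: [0.3743, -0.0459, 0.2316]
ee_rot: [1.0, 0.021, 0.0, -0.001]
wrist_force: [0.6, -0.4, -0.3]
finger_gap: 0.0004
time: 2.4
tool_pos: [0.3904, 0.0541, 0.2313]
ee_rot: [1.0, 0.021, 0.0, -0.001]
wrist_force: [-0.4, -1.5, 1.6]
finger_gap: -0.0001
time: 2.7
tool_pos: [0.3966, 0.1538, 0.231]
ee_rot: [1.0, 0.02, -0.0, -0.0]
wrist_force: [0.0, 0.4, 0.2]
finger_gap: 0.0
time: 3.0
tool_pos: [0.4044, 0.2319, 0.2309]
ee_rot: [1.0, 0.018, -0.0, 0.0]
wrist_force: [-0.3, 0.3, 0.7]
finger_gap: -0.0002
```

```bash
python3 -m inch '[[[0.15,0,0.9,0,0,0,255],[0.15,0,0.9,0,0,0,255],[0.15,0,0.9,0,0,0,255]]]'; python3 -m inch '[[[0,0.0,0.28,0,0,0,255],[0.3,0,0.28,0,0,0,255],[0.5,0,0.28,0,0,0,255],[0.7,0,0.28,0,0,0,255],[0.9,0,0.28,0,0,0,255]]]'
```

```text
time: 3.3
tool_pos: [0.417, 0.2281, 0.1356]
ee_rot: [1.0, 0.016, -0.005, 0.003]
wrist_force: [-0.8, 0.3, -0.2]
finger_gap: 0.0001
time: 3.8
tool_pos: [0.5108, 0.2333, 0.1164]
ee_rot: [1.0, 0.017, 0.001, -0.0]
wrist_force: [-0.4, 0.6, 0.5]
finger_gap: -0.0003
```

```bash
python3 -m inch '[[[0.15,0,0,0,0,0,255],[0.25,0,0,0,0,0,255],[0.35,0,0,0,0,0,255],[0.35,0,0,0,0,0,255]]]'; python3 -m inch '[[[-0.5,0,0,0,0,0,255],[-1,0,0,0,0,0,255],[-1,0,-1,0,0,0,255],[-1,0,-1,0,0,0,255],[-1,0,-1,0,0,0,255]]]'
python3 - <<'E'
from h import *
out=[]
for n in("top","scene"):
    d=cap(n);C=cloud(d).reshape(-1,3)
    P=C[(abs(C[:,0]-.53)<.09)&(abs(C[:,1]-.23)<.05)&(C[:,2]>.112)&(C[:,2]<.15)]
    print(n,len(P),P.mean(0) if len(P) else 0)
    out.append(d["image"][190:330,110:270] if n=="top" else d["image"][230:370,350:510])
cv2.imwrite("pics/c2.png",cv2.resize(np.hstack(out),None,fx=2.5,fy=2.5))
E
```

```text
time: 4.2
tool_pos: [0.5458, 0.2344, 0.1159]
ee_rot: [1.0, 0.017, 0.001, -0.0]
wrist_force: [-0.1, -0.1, 0.1]
finger_gap: 0.0001
time: 4.7
tool_pos: [0.4458, 0.2324, 0.2226]
ee_rot: [1.0, 0.017, 0.007, -0.003]
wrist_force: [0.4, 0.4, 0.9]
finger_gap: 0.0001
top 161 [0.56756456 0.23252328 0.12844662]
scene 167 [0.57362466 0.23445353 0.12528512]
```

View pics/c2.png

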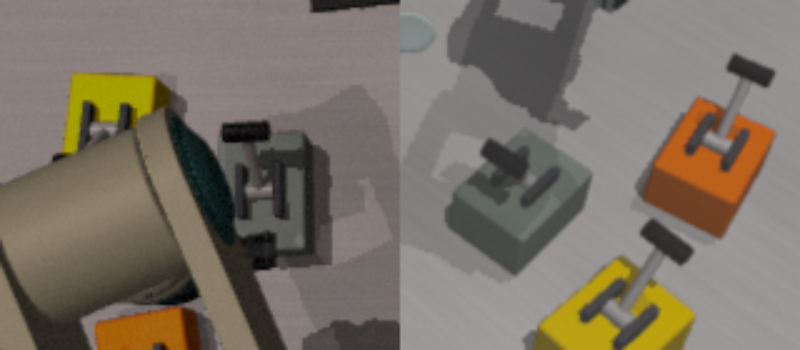

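The T-handle is over: the bar is at crop (246,130), 3D x≈0.570, z≈0.125, which matches the "on" end. Next is the lever, with a refined bar fit and transit at height.

```bash
python3 -m inch '[[[0.1,0.7,-0.6,0,0,-0.038,255],[0.1,0.7,-0.6,0,0,-0.038,255],[0.1,0.7,-0.6,0,0,-0.038,255]]]' ; python3 -m inch '[[[0.1,1,0,0,0,0,255],[0.1,1,0,0,0,0,255],[0.1,1,0,0,0,0,255]]]'; python3 -m inch '[[[0.1,1,0,0,0,0,255],[0.1,1,0,0,0,0,255],[0.1,1,0,0,0,0,255]]]'; python3 -m inch '[[[0.1,1,0,0,0,0,215],[0.1,1,0,0,0,0,215],[0.1,1,0,0,0,0,215]]]'; python3 -m inch '[[[0,1,0,0,0,0,215],[0,1,0,0,0,0,215],[0,1,0,0,0,0,215]]]'
python3 - <<'E'
import numpy as np
O=np.array([.5357,-.2509]);uy=np.array([-.1149,.9934])
for n in("top","scene"):
    C=np.load(n+"0.npz")["C"].reshape(-1,3);P=C[(abs(C[:,0]-.54)<.06)&(C[:,1]<-.32)&(C[:,1]>-.42)&(C[:,2]>.203)&(C[:,2]<.22)]
    print(n,len(P),P.mean(0),P.min(0),P.max(0))
for j in(0,.35,.7,1.05):
    t=.55-j;print(j,O-.12*np.cos(t)*uy,.135+.12*np.sin(t))
E
```

```text
time: 5.1
tool_pos: [0.4578, 0.1596, 0.2773]
ee_rot: [0.998, 0.055, 0.003, -0.0]
wrist_force: [0.3, 0.6, -0.5]
finger_gap: -0.0
time: 5.4
tool_pos: [0.4779, 0.0598, 0.2719]
ee_rot: [0.999, 0.054, -0.001, 0.001]
wrist_force: [-0.7, 1.3, -0.1]
finger_gap: 0.0
time: 5.7
tool_pos: [0.4991, -0.0379, 0.2716]
ee_rot: [0.999, 0.054, -0.002, 0.0]
wrist_force: [-0.2, 0.3, -0.3]
finger_gap: 0.0
time: 6.0
tool_pos: [0.5204, -0.1355, 0.2713]
ee_rot: [0.998, 0.055, -0.002, -0.0]
wrist_force: [0.6, -0.3, -1.3]
finger_gap: 0.0136
time: 6.3
tool_pos: [0.5315, -0.2346, 0.271]
ee_rot: [0.998, 0.055, -0.002, -0.0]
wrist_force: [-0.8, -0.4, -0.5]
finger_gap: 0.0134
top 283 [ 0.54386923 -0.3493802   0.20787468] [ 0.51672485 -0.3638169   0.20301432] [ 0.57149468 -0.33660921  0.21505678]
scene 84 [ 0.54685248 -0.34849993  0.20668711] [ 0.51794178 -0.36302039  0.20306111] [ 0.57363875 -0.33887824  0.2109597 ]
0 [ 0.54745461 -0.35252774] 0.1977224674716791
0.35 [ 0.54921316 -0.36773178] 0.15884031969540735
0.7 [ 0.54933318 -0.36876942] 0.11706742410316812
1.05 [ 0.54780011 -0.35551486] 0.07746893536749565
```

```bash
python3 -m inch '[[[0.03,1,0,0,0,0,215],[0.03,1,0,0,0,0,215],[0.03,1,0,0,0,0,215]]]' ; python3 -m inch '[[[0.02,0.19,0.4,0,0,0,215],[0.02,0.19,0.4,0,0,0,215],[0.02,0.19,0.4,0,0,0,215]]]'
python3 - <<'E'
from h import *
d=cap("wrist");cv2.imwrite("pics/w1.png",d["image"]);C=cloud(d).reshape(-1,3)
P=C[(d["z_map"].ravel()>0)&(abs(C[:,0]-.545)<.05)&(abs(C[:,1]+.352)<.03)&(C[:,2]>.195)&(C[:,2]<.215)];print(len(P),P.mean(0) if len(P) else 0)
print(sensors.read_state()["tool_pos"])
E
```

```text
time: 6.6
tool_pos: [0.546, -0.3333, 0.2693]
ee_rot: [0.998, 0.055, -0.002, -0.001]
wrist_force: [0.5, 1.5, -0.4]
finger_gap: 0.0133
time: 6.9
tool_pos: [0.5505, -0.3472, 0.2324]
ee_rot: [0.998, 0.058, -0.001, -0.001]
wrist_force: [-0.1, -0.2, 1.1]
finger_gap: 0.0135
3354 [ 0.55073829 -0.35042356  0.20541606]
[ 0.5509848  -0.3474543   0.23439213]
```

View pics/w1.png

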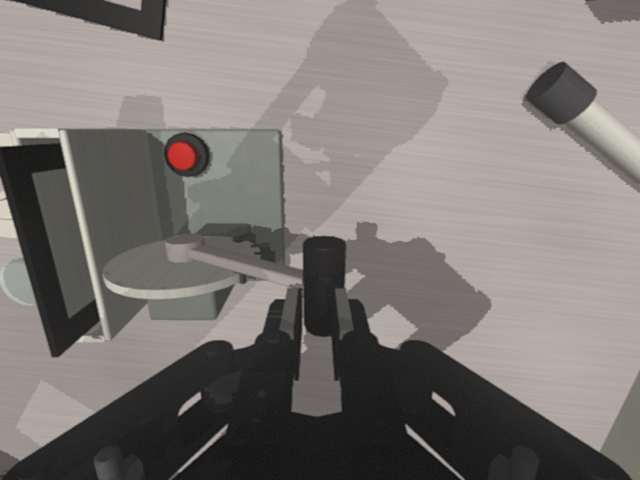

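Wrist view: bar centred in the finger gap at about (325,285), disc and tabs clear to the left. Pressing along the arc.

```bash
python3 -m inch '[[[0,0.03,0.24,0,0,0,215],[0,0.07,0.35,0,0,0,215],[0,0.12,0.45,0,0,0,215],[0,0.15,0.55,0,0,0,215],[0,0.18,0.65,0,0,0,215]]]' 60; python3 -m inch '[[[0,0.01,0.1,0.02,0,0,215],[0,0.02,0.2,0.05,0,0,215],[0,0.03,0.32,0.07,0,0,215],[0,0.03,0.42,0.095,0,0,215],[0,0.03,0.42,0.095,0,0,215]]]'
cat > ft.py <<'E'
from h import *
import sys
S=[]
for n in("top","scene"):
    d=cap(n);C=cloud(d).reshape(-1,3);m=d["z_map"].ravel()>0
    O=np.array([.5345,-.249]);D=C[:,:2]-O;x=D@[.9934,.1149];y=D@[-.1149,.9934]
    P=C[m&(abs(x)<.09)&(y>.07)&(y<.12)&(C[:,2]>.14)]
    print(n,"frame top z pct",np.round(np.percentile(P[:,2],[50,90,97]),3) if len(P) else 0)
    Q=m&(abs(x)<.04)&(y<-.085)&(y>-.15)&(d["image"].reshape(-1,3).max(1)<60);S.append(d["image"])
s=sensors.read_state();print(s["tool_pos"],s["wrist_force"],R.from_quat(s["ee_rot"]).as_matrix()[:,2])
a=S[0][190:330,350:510];b=S[1][100:275,180:380]
cv2.imwrite(sys.argv[1],np.hstack([cv2.resize(a,(400,350)),cv2.resize(b,(400,350))]))
E
python3 ft.py pics/p1.png
```

```text
time: 7.45
tool_pos: [0.5533, -0.367, 0.1701]
ee_rot: [0.998, 0.057, 0.001, 0.001]
wrist_force: [0.5, -0.9, 4.3]
finger_gap: 0.0133
time: 7.95
tool_pos: [0.5528, -0.37, 0.1251]
ee_rot: [0.993, 0.056, -0.006, -0.1]
wrist_force: [-0.3, -0.4, 5.2]
finger_gap: 0.0134
top frame top z pct [0.203 0.207 0.208]
scene frame top z pct [0.19  0.203 0.204]
[ 0.55299537 -0.37009162  0.12720596] [-2.10065031  0.95326957  6.66416838] [-0.02245739  0.19497635 -0.98055081]
```

View pics/p1.png

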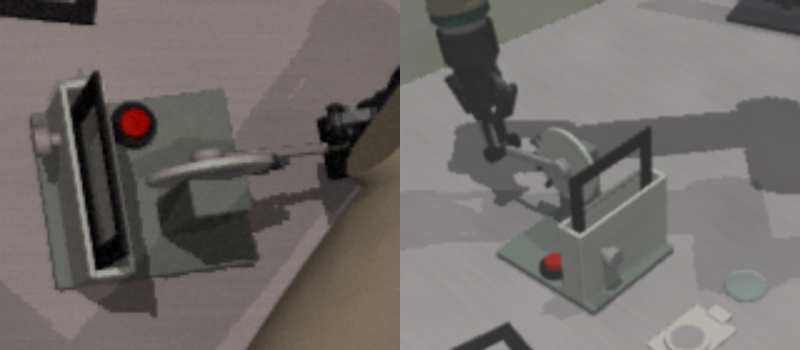

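Frame top is at about 0.204, so the lever is at j≈0.70, on track. Now the third click.

```bash
python3 -m inch '[[[0,0,0.1,0.035,0,0,215],[0,0,0.2,0.07,0,0,215],[0,-0.01,0.3,0.11,0,0,215],[0,-0.02,0.42,0.143,0,0,215],[0,-0.02,0.42,0.143,0,0,215]]]'; python3 ft.py pics/p2.png
```

```text
time: 8.55
tool_pos: [0.5516, -0.3592, 0.0843]
ee_rot: [0.967, 0.055, -0.015, -0.248]
wrist_force: [0.5, -0.1, 7.8]
finger_gap: 0.0137
top frame top z pct [0.221 0.227 0.228]
scene frame top z pct [0.207 0.222 0.224]
[ 0.55188487 -0.36002689  0.0866647 ] [-1.46139797 -1.1600389   6.58180349] [-0.0546062   0.47269008 -0.87953525]
```

View pics/p2.png

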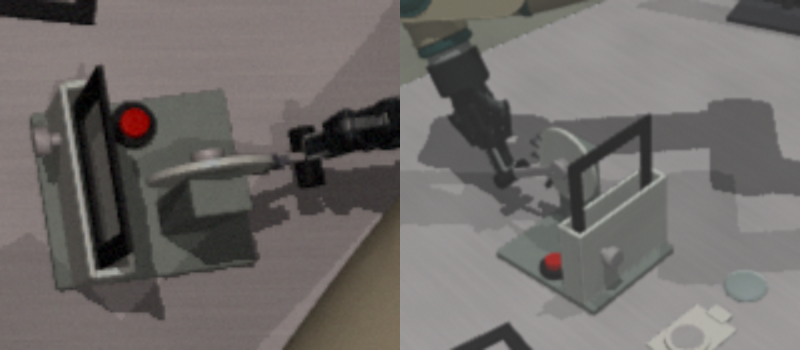

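```bash
python3 -m inch '[[[0,0,0,0,0,0,215],[0,0,0,0,0,0,215],[0,0,0,0,0,0,215],[0,0,0,0,0,0,215],[0,0,0,0,0,0,215]]]'; python3 - <<'E'
from h import *
for n in("top","scene"):
    for w in("rest","now"):
        if w=="rest": f=np.load(n+"0.npz");C=f["C"].reshape(-1,3);m=f["z"].ravel()>0
        else: d=cap(n);C=cloud(d).reshape(-1,3);m=d["z_map"].ravel()>0
        D=C[:,:2]-[.5345,-.249];x=D@[.9934,.1149];y=D@[-.1149,.9934]
        P=C[m&(abs(x)<.09)&(y>.07)&(y<.12)&(C[:,2]>.14)];print(n,w,np.round(np.percentile(P[:,2],[90,97]),4))
        b=m&(abs(C[:,0]-.53)<.09)&(abs(C[:,1]-.23)<.05)&(C[:,2]>.112)&(C[:,2]<.15);print(" toggle bar",C[b].mean(0))
        g=m&(x>-.03)&(x<.06)&(y<-.09)&(y>-.14)&(C[:,2]<.1)&(C[:,2]>.04)
        if w=="now": 
            r=C[m&(abs(x-.06)<.02)&(abs(y-.035)<.02)&(C[:,2]>.02)];print(" button z",np.percentile(r[:,2],90) if len(r) else 0)
print(sensors.read_state()["tool_pos"],sensors.read_state()["wrist_force"])
E
```

```text
time: 9.15
tool_pos: [0.5519, -0.3603, 0.0876]
ee_rot: [0.968, 0.056, -0.014, -0.244]
wrist_force: [-0.6, -3.4, 5.6]
finger_gap: 0.0133
top rest [0.166  0.1671]
 toggle bar [0.48403307 0.22983691 0.12874121]
top now [0.2244 0.2256]
 toggle bar [0.56746075 0.23258214 0.12821978]
 button z 0.03601836966974714
scene rest [0.1629 0.1644]
 toggle bar [0.48989108 0.23160653 0.1246556 ]
scene now [0.2214 0.2226]
 toggle bar [0.57352728 0.2345599  0.12521369]
 button z 0.034073265779182425
[ 0.55192059 -0.36038371  0.08763475] [-1.69610638 -2.50606855  5.26792745]
```

The frame has risen 58.4 mm of 60, slightly short of the click, because the arm gave a little under load. I'll press about 2.5 mm more.

```bash
python3 -m inch '[[[0,0,0.025,0,0,0,215],[0,0,0.025,0,0,0,215],[0,0,0.025,0,0,0,215],[0,0,0.025,0,0,0,215],[0,0,0.025,0,0,0,215]]]'; python3 -m inch '[[[0,0,0,0,0,0,215],[0,0,0,0,0,0,215],[0,0,0,0,0,0,215],[0,0,0,0,0,0,215],[0,0,0,0,0,0,215]]]'; python3 ft.py pics/p3.png; python3 ft.py pics/p4.png
```

```text
time: 9.75
tool_pos: [0.5518, -0.3595, 0.0856]
ee_rot: [0.968, 0.055, -0.014, -0.244]
wrist_force: [-0.4, -2.6, 6.3]
finger_gap: 0.0136
time: 10.25
tool_pos: [0.5518, -0.3595, 0.0856]
ee_rot: [0.968, 0.055, -0.014, -0.244]
wrist_force: [-2.4, -3.9, 5.8]
finger_gap: 0.013
top frame top z pct [0.221 0.226 0.227]
scene frame top z pct [0.207 0.222 0.224]
[ 0.55181468 -0.35945503  0.08563867] [-1.27151296 -3.6963352   6.83624375] [-0.05333013  0.47033705 -0.88087397]
top frame top z pct [0.221 0.226 0.227]
scene frame top z pct [0.207 0.222 0.223]
[ 0.55181945 -0.35944869  0.08566279] [-1.10838159 -3.68751496  6.17028365] [-0.05328477  0.47036385 -0.88086241]
```

```bash
python3 -c "
from cell import ctrl;print(ctrl.job_done())"
```

```text
the job is handed in; nothing more can be done
None
```

I switched the isolator on, then pressed the ejector lever to its third click. I handed the job in with the fingers still holding it there, at about 10 s on the robot's clock.

- **Isolator:** I pushed the grey box's T-handle right over with shut fingers. Both cameras showed the bar at x ≈ 0.57 (0.49 before), leaning away, and it was still there when I measured again at the lever's third click.
- **Lever:** The frame first stood 58.4 mm up, a little short of the expected 60 mm, because the arm gave about 1 mm under load. I pressed about 2.5 mm further. The rise then read about 59–60 mm in both cameras, and the arm held steady at about 7 N, as expected at the third click.
- **Left alone:** The red button's measured height did not show it pressed. I did not re-measure the loose items, but the tool stayed well clear of them.

No check failed. The two cameras disagree by about 3 mm on the frame's absolute height, so I relied on the rise from rest.

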